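# Unload, reload and restart the drying carousel

### The arm

A 6-joint arm with a two-finger parallel gripper is mounted at the origin on the work surface. World frame = base frame: x ahead of the robot, y to its left, z up, the work surface at z = 0. Lengths are in mm, angles in rad, forces in N, time in s.
With the tool pointing down it reaches from about 300 to 775 mm from the base axis. Payload 14.6 kg.
Tool frame: the origin (TCP) lies midway between the tips of the shut fingers; the grasp point (between the pads) lies 19 mm behind it (manip.grasp_offset is the distance from the TCP to the grasp point, in mm); z points along the fingers, y is the line along which they close (so a half turn about z gives the same grasp; the last joint's range is limited). The gripper opens to 94 mm and grips with 3 to 60 N. Pads are 16 mm wide; open, the fingers measure 119 mm over their backs; the gripper's body (75 mm by 177 mm) begins 78 mm behind the grasp point.
Start: joints at [-1.397, 0.3, 1.521, -0, 1.321, -0.067], TCP at [131.157, -534.123, 205.446] pointing down, gripper open.
Joint ranges: [-3.03, 3.03], [-0.79, 2.21], [0.23, 2.52], [-1.04, 4.18], [0, 3.07], [-2.55, 2.55]. Speed limits (rad/s): [2.22, 2.22, 2.57, 3.14, 3.14, 3.14].

### API

Orientations are given as [roll, pitch, yaw] about the fixed x, y, z axes, in that order (R = Rz(yaw) Ry(pitch) Rx(roll)).
In Python, from cell import manip, viewer gives the robot as it stands. The module is installed in compiled form; this text tells all that it offers.
- The arm moves only by the tool move_arm, never from a script. Its argument "moves" is a list of rows, each a list of 4 numbers: the shift along the tool's x, y, z in m, then the turn about the tool's z in rad. A call has 1 to 12 rows; each row is the pose to reach, as a shift and turn from the pose commanded when the call began, along the tool's axes at that moment; what a row does not reach only later rows make up. A row lasts 1/10 s, in which the tool goes at most 50 mm and 8.59 degrees, less where a joint would pass 70% of its speed; a pose out of reach is approached as far as the arm can. A call with a gripper value outside its range is refused whole. "jaw" is the finger opening in m, from 0 to 0.094, set as the call begins (left out, the last holds). The fingers move at their own pace and stop on an object; "squeeze" is the grip in N (left out, the last holds). Time passes only in rows, so rows that repeat a pose let the fingers close. It gives the time, the measured TCP pose, the force, the opening and the grip force at its end, in the units of the state.
- manip.read_state(): the state, without advancing time (a new reading comes with each control period).
- viewer.camera(name): name is "side" or "top" or "wrist"; returns a dict with "frame" (420x560x3 uint8, blue, green, red), "z_map" (420x560 float32, mm along the optical axis (not along the pixel's ray), 0 where there is no reading), "fx", "fy", "cx", "cy" (pixels), "origin" and "orientation" of the camera in the world. Camera axes: x right, y down, z forward; pixel columns grow to the right and rows downward; lengths in mm; the calibration is good to about 2 mm. A picture is of the moment at which its call begins.
- manip.sign_off(): hands the job in; it is judged then, once.
The state is a dict: "clock": time; "joints": joint angles; "qd": joint speeds; "effort": joint torques, N m; "eef_pos": TCP position; "eef_rot": TCP orientation; "wrist_force": force on the tool from outside, world axes, zero at the start; "moment": the same for the moment, N m; "finger_gap": finger opening in mm; "finger_force": force on a finger pad.
Only numpy, scipy, OpenCV 4.12 (cv2) and the standard library are available. Lean on these libraries where they do the work, as an engineer would, in place of code of your own. Each camera call takes 0.05 s, during which the arm holds its last target. There are 200 camera calls.

### The job

First press the red key on the control box to stop the drying carousel. Then take the two long brass nuts, which are dry, out of their cups and put them in the blue tray, and put every wet steel nut lying loose on the shelf into a cup of the carousel, one to a cup. When all that is done, restart it by pressing the yellow, then the blue, then the green key, one key at a time, and leave the green jar where it stands.

Things in the scene. Friction and masses are not known exactly. Their poses are not given: they have to be found in the camera images.
- carousel: drying carousel; origin on its turning axis, at shelf level, z up. On a fixed black foot turns, stiffly, a white plastic turntable 260 mm across with six round orange cups, open at the top, on a circle of 85 mm radius. Its white middle and pillars are level with the cups' rims, 52 mm above the shelf: nothing on it is higher
- cup1 (a point): centre of the inner floor of orange cup 1 of the turntable (z up); the cup is 54 mm wide inside, 60 mm outside, 28 mm deep from rim to floor
- cup2 (a point): centre of the inner floor of orange cup 2 of the turntable (z up); the cup is 54 mm wide inside, 60 mm outside, 28 mm deep from rim to floor
- cup3 (a point): centre of the inner floor of orange cup 3 of the turntable (z up); the cup is 54 mm wide inside, 60 mm outside, 28 mm deep from rim to floor
- cup4 (a point): centre of the inner floor of orange cup 4 of the turntable (z up); the cup is 54 mm wide inside, 60 mm outside, 28 mm deep from rim to floor
- cup5 (a point): centre of the inner floor of orange cup 5 of the turntable (z up); the cup is 54 mm wide inside, 60 mm outside, 28 mm deep from rim to floor
- cup6 (a point): centre of the inner floor of orange cup 6 of the turntable (z up); the cup is 54 mm wide inside, 60 mm outside, 28 mm deep from rim to floor
- nut1: loose steel hexagon nut to be dried, 32 mm across flats, 37 mm across corners, 24 mm thick, solid to the touch (its 21 mm bore is only painted dark), 110 g; origin at its centre, z along the bore, x square to one pair of flats. It starts lying flat on the shelf. Three to five of these are there
- nut2: loose steel hexagon nut to be dried, 32 mm across flats, 37 mm across corners, 24 mm thick, solid to the touch (its 21 mm bore is only painted dark), 110 g; origin at its centre, z along the bore, x square to one pair of flats. It starts lying flat on the shelf. Three to five of these are there
- nut3: loose steel hexagon nut to be dried, 32 mm across flats, 37 mm across corners, 24 mm thick, solid to the touch (its 21 mm bore is only painted dark), 110 g; origin at its centre, z along the bore, x square to one pair of flats. It starts lying flat on the shelf. Three to five of these are there
- nut4: loose steel hexagon nut to be dried, 32 mm across flats, 37 mm across corners, 24 mm thick, solid to the touch (its 21 mm bore is only painted dark), 110 g; origin at its centre, z along the bore, x square to one pair of flats. It starts lying flat on the shelf. Three to five of these are there
- nut5: loose steel hexagon nut to be dried, 32 mm across flats, 37 mm across corners, 24 mm thick, solid to the touch (its 21 mm bore is only painted dark), 110 g; origin at its centre, z along the bore, x square to one pair of flats. It starts lying flat on the shelf. Three to five of these are there
- dry1: long brass hexagon coupling nut, dry, standing in a cup at the start (22 mm of it above the rim), 26 mm across flats, 30 mm across corners, 50 mm long, solid to the touch, 120 g; origin at its centre, z along its length, x square to one pair of flats
- dry2: long brass hexagon coupling nut, dry, standing in a cup at the start (22 mm of it above the rim), 26 mm across flats, 30 mm across corners, 50 mm long, solid to the touch, 120 g; origin at its centre, z along its length, x square to one pair of flats
- tray_in (a point): centre of the inner floor of the fixed blue plastic tray (axes along its sides; inside 102 mm in x, 152 mm in y, walls 36 mm above the floor, floor 4 mm above the shelf)
- red (a joint): travel of the red spring key (m): 0 up, 0.006 fully down (5 N); counts as pressed beyond 0.004, springs back by itself
- red_top (a point): centre of the top of the red key when up (a cap 28 mm across, 48 mm above the shelf, in a black collar 44 mm across and 6 mm lower). The four keys stand in a square, 55 mm apart, in any arrangement, on a fixed grey control box 135 x 135 mm and 30 mm high
- yellow (a joint): travel of the yellow spring key (m): 0 up, 0.006 fully down (5 N); counts as pressed beyond 0.004, springs back by itself
- yellow_top (a point): centre of the top of the yellow key when up (a cap 28 mm across, 48 mm above the shelf, in a black collar 44 mm across and 6 mm lower). The four keys stand in a square, 55 mm apart, in any arrangement, on a fixed grey control box 135 x 135 mm and 30 mm high
- blue (a joint): travel of the blue spring key (m): 0 up, 0.006 fully down (5 N); counts as pressed beyond 0.004, springs back by itself
- blue_top (a point): centre of the top of the blue key when up (a cap 28 mm across, 48 mm above the shelf, in a black collar 44 mm across and 6 mm lower). The four keys stand in a square, 55 mm apart, in any arrangement, on a fixed grey control box 135 x 135 mm and 30 mm high
- green (a joint): travel of the green spring key (m): 0 up, 0.006 fully down (5 N); counts as pressed beyond 0.004, springs back by itself
- green_top (a point): centre of the top of the green key when up (a cap 28 mm across, 48 mm above the shelf, in a black collar 44 mm across and 6 mm lower). The four keys stand in a square, 55 mm apart, in any arrangement, on a fixed grey control box 135 x 135 mm and 30 mm high
- jar: bystander: green glass jar with screw lid, 72 mm across, 110 mm high; origin under its centre

How it is judged (in metres and radians):
On the way, in this order (a step that is already met when the one before it is completed fails the run):
1. the red key is pressed while no steel nut is in a cup yet and no brass nut is in the tray (value of joint red above 0.004 m and not (((horizontal distance between nut1 and cup1 below 0.02 m and z of nut1 in the frame of cup1 between 0.004 and 0.026 m) or (horizontal distance between nut1 and cup2 below 0.02 m and z of nut1 in the frame of cup2 between 0.004 and 0.026 m) or (horizontal distance between nut1 and cup3 below 0.02 m and z of nut1 in the frame of cup3 between 0.004 and 0.026 m) or (horizontal distance between nut1 and cup4 below 0.02 m and z of nut1 in the frame of cup4 between 0.004 and 0.026 m) or (horizontal distance between nut1 and cup5 below 0.02 m and z of nut1 in the frame of cup5 between 0.004 and 0.026 m) or (horizontal distance between nut1 and cup6 below 0.02 m and z of nut1 in the frame of cup6 between 0.004 and 0.026 m)) or ((horizontal distance between nut2 and cup1 below 0.02 m and z of nut2 in the frame of cup1 between 0.004 and 0.026 m) or (horizontal distance between nut2 and cup2 below 0.02 m and z of nut2 in the frame of cup2 between 0.004 and 0.026 m) or (horizontal distance between nut2 and cup3 below 0.02 m and z of nut2 in the frame of cup3 between 0.004 and 0.026 m) or (horizontal distance between nut2 and cup4 below 0.02 m and z of nut2 in the frame of cup4 between 0.004 and 0.026 m) or (horizontal distance between nut2 and cup5 below 0.02 m and z of nut2 in the frame of cup5 between 0.004 and 0.026 m) or (horizontal distance between nut2 and cup6 below 0.02 m and z of nut2 in the frame of cup6 between 0.004 and 0.026 m)) or ((horizontal distance between nut3 and cup1 below 0.02 m and z of nut3 in the frame of cup1 between 0.004 and 0.026 m) or (horizontal distance between nut3 and cup2 below 0.02 m and z of nut3 in the frame of cup2 between 0.004 and 0.026 m) or (horizontal distance between nut3 and cup3 below 0.02 m and z of nut3 in the frame of cup3 between 0.004 and 0.026 m) or (horizontal distance between nut3 and cup4 below 0.02 m and z of nut3 in the frame of cup4 between 0.004 and 0.026 m) or (horizontal distance between nut3 and cup5 below 0.02 m and z of nut3 in the frame of cup5 between 0.004 and 0.026 m) or (horizontal distance between nut3 and cup6 below 0.02 m and z of nut3 in the frame of cup6 between 0.004 and 0.026 m)) or ((horizontal distance between nut4 and cup1 below 0.02 m and z of nut4 in the frame of cup1 between 0.004 and 0.026 m) or (horizontal distance between nut4 and cup2 below 0.02 m and z of nut4 in the frame of cup2 between 0.004 and 0.026 m) or (horizontal distance between nut4 and cup3 below 0.02 m and z of nut4 in the frame of cup3 between 0.004 and 0.026 m) or (horizontal distance between nut4 and cup4 below 0.02 m and z of nut4 in the frame of cup4 between 0.004 and 0.026 m) or (horizontal distance between nut4 and cup5 below 0.02 m and z of nut4 in the frame of cup5 between 0.004 and 0.026 m) or (horizontal distance between nut4 and cup6 below 0.02 m and z of nut4 in the frame of cup6 between 0.004 and 0.026 m)) or ((horizontal distance between nut5 and cup1 below 0.02 m and z of nut5 in the frame of cup1 between 0.004 and 0.026 m) or (horizontal distance between nut5 and cup2 below 0.02 m and z of nut5 in the frame of cup2 between 0.004 and 0.026 m) or (horizontal distance between nut5 and cup3 below 0.02 m and z of nut5 in the frame of cup3 between 0.004 and 0.026 m) or (horizontal distance between nut5 and cup4 below 0.02 m and z of nut5 in the frame of cup4 between 0.004 and 0.026 m) or (horizontal distance between nut5 and cup5 below 0.02 m and z of nut5 in the frame of cup5 between 0.004 and 0.026 m) or (horizontal distance between nut5 and cup6 below 0.02 m and z of nut5 in the frame of cup6 between 0.004 and 0.026 m)) or (x of dry1 in the frame of tray_in between -0.05 and 0.05 m and y of dry1 in the frame of tray_in between -0.075 and 0.075 m and z of dry1 in the frame of tray_in between 0.005 and 0.045 m) or (x of dry2 in the frame of tray_in between -0.05 and 0.05 m and y of dry2 in the frame of tray_in between -0.075 and 0.075 m and z of dry2 in the frame of tray_in between 0.005 and 0.045 m))), for 0.05 s.
2. every steel nut lies in a cup of its own and both brass nuts are in the tray (((horizontal distance between nut1 and cup1 below 0.02 m and z of nut1 in the frame of cup1 between 0.004 and 0.026 m) or (horizontal distance between nut1 and cup2 below 0.02 m and z of nut1 in the frame of cup2 between 0.004 and 0.026 m) or (horizontal distance between nut1 and cup3 below 0.02 m and z of nut1 in the frame of cup3 between 0.004 and 0.026 m) or (horizontal distance between nut1 and cup4 below 0.02 m and z of nut1 in the frame of cup4 between 0.004 and 0.026 m) or (horizontal distance between nut1 and cup5 below 0.02 m and z of nut1 in the frame of cup5 between 0.004 and 0.026 m) or (horizontal distance between nut1 and cup6 below 0.02 m and z of nut1 in the frame of cup6 between 0.004 and 0.026 m)) and ((horizontal distance between nut2 and cup1 below 0.02 m and z of nut2 in the frame of cup1 between 0.004 and 0.026 m) or (horizontal distance between nut2 and cup2 below 0.02 m and z of nut2 in the frame of cup2 between 0.004 and 0.026 m) or (horizontal distance between nut2 and cup3 below 0.02 m and z of nut2 in the frame of cup3 between 0.004 and 0.026 m) or (horizontal distance between nut2 and cup4 below 0.02 m and z of nut2 in the frame of cup4 between 0.004 and 0.026 m) or (horizontal distance between nut2 and cup5 below 0.02 m and z of nut2 in the frame of cup5 between 0.004 and 0.026 m) or (horizontal distance between nut2 and cup6 below 0.02 m and z of nut2 in the frame of cup6 between 0.004 and 0.026 m)) and ((horizontal distance between nut3 and cup1 below 0.02 m and z of nut3 in the frame of cup1 between 0.004 and 0.026 m) or (horizontal distance between nut3 and cup2 below 0.02 m and z of nut3 in the frame of cup2 between 0.004 and 0.026 m) or (horizontal distance between nut3 and cup3 below 0.02 m and z of nut3 in the frame of cup3 between 0.004 and 0.026 m) or (horizontal distance between nut3 and cup4 below 0.02 m and z of nut3 in the frame of cup4 between 0.004 and 0.026 m) or (horizontal distance between nut3 and cup5 below 0.02 m and z of nut3 in the frame of cup5 between 0.004 and 0.026 m) or (horizontal distance between nut3 and cup6 below 0.02 m and z of nut3 in the frame of cup6 between 0.004 and 0.026 m)) and ((horizontal distance between nut4 and cup1 below 0.02 m and z of nut4 in the frame of cup1 between 0.004 and 0.026 m) or (horizontal distance between nut4 and cup2 below 0.02 m and z of nut4 in the frame of cup2 between 0.004 and 0.026 m) or (horizontal distance between nut4 and cup3 below 0.02 m and z of nut4 in the frame of cup3 between 0.004 and 0.026 m) or (horizontal distance between nut4 and cup4 below 0.02 m and z of nut4 in the frame of cup4 between 0.004 and 0.026 m) or (horizontal distance between nut4 and cup5 below 0.02 m and z of nut4 in the frame of cup5 between 0.004 and 0.026 m) or (horizontal distance between nut4 and cup6 below 0.02 m and z of nut4 in the frame of cup6 between 0.004 and 0.026 m)) and ((horizontal distance between nut5 and cup1 below 0.02 m and z of nut5 in the frame of cup1 between 0.004 and 0.026 m) or (horizontal distance between nut5 and cup2 below 0.02 m and z of nut5 in the frame of cup2 between 0.004 and 0.026 m) or (horizontal distance between nut5 and cup3 below 0.02 m and z of nut5 in the frame of cup3 between 0.004 and 0.026 m) or (horizontal distance between nut5 and cup4 below 0.02 m and z of nut5 in the frame of cup4 between 0.004 and 0.026 m) or (horizontal distance between nut5 and cup5 below 0.02 m and z of nut5 in the frame of cup5 between 0.004 and 0.026 m) or (horizontal distance between nut5 and cup6 below 0.02 m and z of nut5 in the frame of cup6 between 0.004 and 0.026 m)) and x of dry1 in the frame of tray_in between -0.05 and 0.05 m and y of dry1 in the frame of tray_in between -0.075 and 0.075 m and z of dry1 in the frame of tray_in between 0.005 and 0.045 m and x of dry2 in the frame of tray_in between -0.05 and 0.05 m and y of dry2 in the frame of tray_in between -0.075 and 0.075 m and z of dry2 in the frame of tray_in between 0.005 and 0.045 m), for 0.3 s.
3. the yellow key is pressed (value of joint yellow above 0.004 m), for 0.05 s.
4. the blue key is pressed (value of joint blue above 0.004 m), for 0.05 s.
5. the green key is pressed (value of joint green above 0.004 m), for 0.05 s.
At the end, for the whole second after the job is handed in: every steel nut is inside a cup (centre within 20 mm of the cup's centre sideways, 4 to 26 mm above its floor: one nut to a cup), both brass nuts are in the tray (centre within 50 mm in x, 75 mm in y of its middle, under 45 mm above its floor), all at rest, and the keys are up (all of step 2 and linear speed of each of nut1, nut2, nut3, nut4, nut5, dry1, dry2 below 0.02 m/s and value of joint each of red, yellow, blue, green below 0.002 m); the robot touches nothing.
It fails at once if two keys are held down at once (value of joint each of red, yellow above 0.003 m or value of joint each of red, blue above 0.003 m or value of joint each of red, green above 0.003 m or value of joint each of yellow, blue above 0.003 m or value of joint each of yellow, green above 0.003 m or value of joint each of blue, green above 0.003 m).
It fails at once if the yellow, blue or green key is pressed while a steel nut lies off the carousel or a brass nut is still on it (value of joint any of yellow, blue, green above 0.003 m and (horizontal distance between any of nut1, nut2, nut3, nut4, nut5 and carousel above 0.17 m or horizontal distance between any of dry1, dry2 and carousel below 0.12 m)).
It fails at once if the jar is moved more than 30 mm (distance of jar from where it was at the start of the episode above 0.03 m).
Of nut1, nut2, nut3, nut4, nut5 only 3 to 5 are there at a start; the rules pass over those that are not, and their reading is None.
At some moment in a run one of nut1, nut2, nut3, nut4, nut5 may be knocked a few centimetres aside while the robot is not near it.
Once in a run the grip may slacken for a moment while it holds something.
It also fails if it takes over 210 s, if anything falls off the work surface, if the arm or the gripper's body presses on something with over 40 N, if the wrist force passes 120 N, or if a joint passes its speed limit or range.

## Working session

There is one attempt and no reset: what is moved stays moved. The work goes in short steps, Python scripts to look and compute and a tool call to move; the robot and the scene stay as the last step left them, time stands still between calls to the robot, and variables do not carry over. Pictures are saved under pics/ and viewed, at most 14 in all, crops included, and the job is handed in when it is done.

Besides the shell and the picture viewer there is one more tool, called after ">>>" as a command line: name --pt "numbers of a row" for each row, then --argument value for the rest. move_arm: Moves the arm, as the interface text tells. Its arguments: {"type":"object","properties":{"moves":{"type":"array"},"jaw":{"type":"number"},"squeeze":{"type":"number"}},"required":["moves"]}

```bash
mkdir -p pics; cat > h.py <<'E'
from cell import manip, viewer
import numpy as np, cv2, json
from scipy.spatial.transform import Rotation as Ro
def rot(o):
    o=np.array(o,float)
    if o.shape==(3,3): return o
    if o.size==4: return Ro.from_quat(o).as_matrix()
    return Ro.from_euler('xyz',o).as_matrix()
def cloud(c):
    z=c['z_map']; v,u=np.mgrid[:z.shape[0],:z.shape[1]]
    p=np.stack([(u-c['cx'])/c['fx']*z,(v-c['cy'])/c['fy']*z,z],-1)
    w=p@rot(c['orientation']).T+np.array(c['origin']); w[z<=0]=np.nan
    return w
def ray(c,u,v,h):
    d=rot(c['orientation'])@np.array([(u-c['cx'])/c['fx'],(v-c['cy'])/c['fy'],1.])
    o=np.array(c['origin']); return o+d*(h-o[2])/d[2]
def tool(p,yaw=None):
    """shift in tool axes (m) to bring TCP to p (mm)"""
    s=manip.read_state(); R=rot(s['eef_rot']); return (R.T@(np.array(p)-np.array(s['eef_pos'])))/1000
E
python3 - <<'E'
from h import *
print(manip.read_state())
for n in ['top','side']:
    c=viewer.camera(n); cv2.imwrite(f'pics/{n}0.png',c['frame']); print(n,c['origin'],c['orientation'],c['fx'],c['fy'],c['cx'],c['cy'])
E
```

```text
{'clock': 0.0, 'joints': array([-1.39663207e+00,  3.00478101e-01,  1.52161621e+00,  3.94471261e-05,
        1.32073015e+00, -6.66442117e-02]), 'qd': array([ 0.00209283,  0.00113082, -0.001153  ,  0.00023902,  0.00019128,
       -0.0003262 ]), 'effort': array([ 1.67595554e-04, -5.31812382e+01, -3.52732265e+01,  7.07774330e-02,
        2.44353869e-02, -1.44768687e-04]), 'eef_pos': array([ 131.10233474, -533.85222181,  204.86764524]), 'eef_rot': array([-3.14036612e+00, -1.20155402e-04,  2.40798612e-01]), 'wrist_force': array([ 0.46958398, -0.49547889,  0.24481695]), 'moment': array([-0.01948483, -0.02542343, -0.00159089]), 'finger_force': 0.0, 'finger_gap': 93.93263039558049}
top [ 408.43525301  -12.27564462 1193.69342725] [-2.98388873e+00 -2.09920672e-03 -1.57978839e+00] 446.7360664121233 446.7360664121233 281.62037602978387 202.2126353556688
side [ 311.66066046 -797.16767764  697.3811764 ] [-2.2370737   0.00440011 -0.32200156] 494.205523707815 494.205523707815 287.2731463113614 212.66811354835977
```

View pics/top0.png

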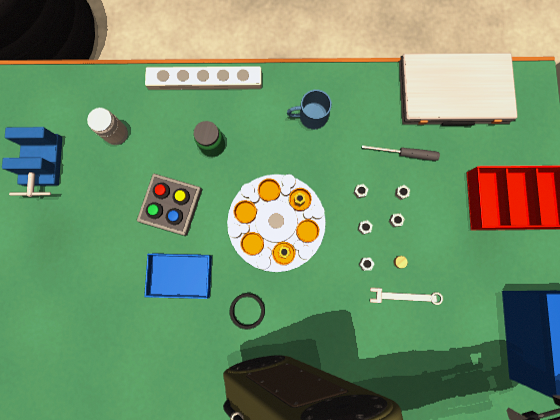

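View pics/side0.png

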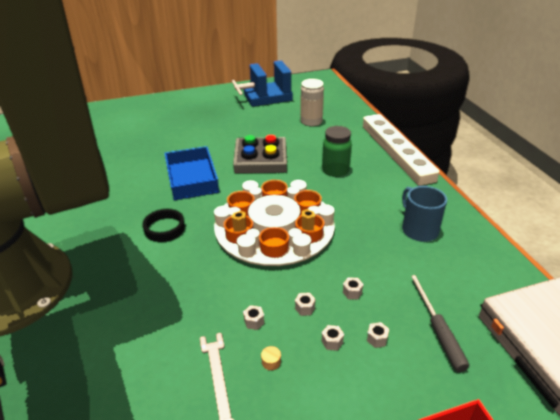

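Top view: keys are red (160,189), yellow (180,196), green (154,211) and blue (174,216). The brass nuts are at (300,199) and (284,253). There are five steel nuts, at (361,191), (403,192), (398,220), (366,227) and (367,264). The disc at (401,262) is a distractor. Jar at (208,138), tray at (180,276).

```bash
cat > top.py <<'E'
from h import *
def blobs(mask,amin,amax):
    n,l,s,ce=cv2.connectedComponentsWithStats(mask.astype(np.uint8)); return [(ce[i],s[i,4]) for i in range(1,n) if amin<s[i,4]<amax]
c=viewer.camera('top'); f=c['frame']; w=cloud(c); hsv=cv2.cvtColor(f,cv2.COLOR_BGR2HSV); H,S,V=hsv[...,0].astype(int),hsv[...,1],hsv[...,2]
v,u=np.mgrid[:420,:560]
def pr(n,m,a,b,h):
    for ce,A in blobs(m,a,b): print(n,ce.round(1),A,ray(c,*ce,h)[:2].round(1), 'z',np.round(np.nanmedian(w[int(ce[1])-1:int(ce[1])+2,int(ce[0])-1:int(ce[0])+2,2]),1))
box=(u>140)&(u<200)&(v>175)&(v<235); hi=(S>150)&(V>90)&box
for n,lo,hi_ in [('red',-1,8),('yellow',22,35),('green',45,80),('blue',95,130)]:
    m=hi&(H>=lo)&(H<=hi_)
    if n=='red': m=hi&((H<8)|(H>172))
    pr(n,m,20,400,48)
pr('tray',(H>95)&(H<130)&(S>120)&(u>135)&(u<225)&(v>245)&(v<310),300,9000,20)
car=(u>222)&(u<332)&(v>168)&(v<278)
pr('cup',(H>5)&(H<22)&(S>180)&(V>150)&car,80,900,24)
zz=w[...,2]; pr('dry',(zz>62)&car,10,900,74)
pr('disc',(S<60)&(zz<60)&(zz>5)&car,300,9000,45)
pr('loose',(zz>12)&(zz<40)&(u>340)&(u<420)&(v>170)&(v<290),40,400,24)
E
python3 top.py; python3 - <<'E'
from h import *
c=viewer.camera('wrist'); cv2.imwrite('pics/w0.png',c['frame']); print(c['origin'],c['orientation'],c['fx'],c['cx'],c['cy'])
s=manip.read_state();print(s['clock'],rot(s['eef_rot']).T@(np.array(c['origin'])-s['eef_pos']))
E
```

```text
red [159.8 189.3] 96 [627.4 301.1] z 52.3
yellow [179.8 195.2] 99 [611.5 248.5] z 52.1
green [152.4 209.2] 89 [575.1 318.3] z 51.0
blue [172.8 215.2] 94 [559.  265.2] z 50.4
tray [177.8 275.7] 2868 [404.6 254.4] z 2.9
cup [268.8 189.9] 357 [628.   17.4] z 24.0
cup [299.7 199.3] 238 [602.  -64.6] z 75.2
cup [245.4 211.7] 364 [570.   79.6] z 23.5
cup [306.8 230.6] 373 [518.3 -81.8] z 24.1
cup [252.4 242.9] 129 [487.3  60.9] z 23.6
cup [283.7 252.4] 202 [462.1 -20.7] z 73.2
dry [299.2 198.4] 97 [596. -61.] z 75.0
dry [283.6 251.9] 95 [460.9 -20.1] z 73.6
disc [276.  223.8] 4763 [534.7  -1.3] z 53.8
loose [360.6 190.5] 136 [ 624.1 -227.2] z 24.7
loose [402.5 191.9] 141 [ 619.5 -338.5] z 25.0
loose [396.7 219.8] 143 [ 544.9 -319.3] z 25.5
loose [364.7 227.2] 136 [ 526.  -234.3] z 24.5
loose [400.6 261.8] 122 [ 435. -324.] z 20.6
loose [366.3 263.9] 148 [ 430.3 -234.8] z 23.5
[ 212.33929771 -514.96014249  384.25361019] [ 2.85464264e+00  8.53919749e-04 -1.33034942e+00] 374.6779523523249 278.20404972506526 210.8380242731938
0.2 [  83.42036851    0.76585096 -179.15984111]
```

View pics/w0.png

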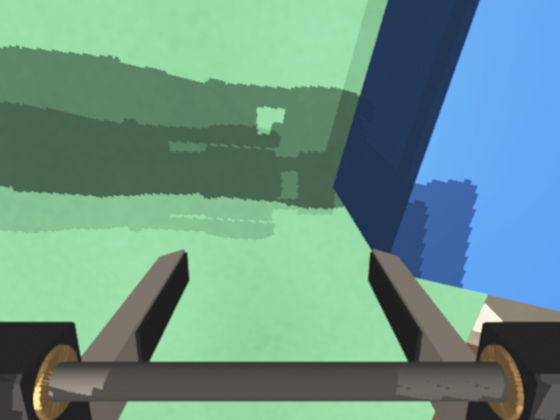

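The view shows only the shelf, with a tall blue bin on the right and the two fingers; the camera looks ahead along tool +x. All five nuts and both brass nuts were located from the top, so I head for the red key.

>>> move_arm --pt "0.34 -0.343 -0.02 0.24" --pt "0.34 -0.343 -0.02 0.24" --pt "0.34 -0.343 -0.02 0.24" --pt "0.34 -0.343 -0.02 0.24" --pt "0.34 -0.343 -0.02 0.24" --pt "0.34 -0.343 -0.02 0.24" --pt "0.34 -0.343 -0.02 0.24" --pt "0.34 -0.343 -0.02 0.24" --pt "0.34 -0.343 -0.02 0.24" --pt "0.34 -0.343 -0.02 0.24" --pt "0.34 -0.343 -0.02 0.24" --pt "0.34 -0.343 -0.02 0.24" --jaw 0 --squeeze 20

```text
clock: 1.4
eef_pos: [379.5, -119.6, 225.3]
eef_rot: [-3.142, 0.0, 0.003]
wrist_force: [-0.4, -0.1, 0.1]
finger_gap: 2.2
finger_force: 0.0
```

>>> move_arm --pt "0.2475 -0.4206 0.06 0" --pt "0.2475 -0.4206 0.06 0" --pt "0.2475 -0.4206 0.06 0" --pt "0.2475 -0.4206 0.06 0" --pt "0.2475 -0.4206 0.06 0" --pt "0.2475 -0.4206 0.06 0" --pt "0.2475 -0.4206 0.06 0" --pt "0.2475 -0.4206 0.06 0" --pt "0.2475 -0.4206 0.06 0" --pt "0.2475 -0.4206 0.06 0" --pt "0.2475 -0.4206 0.125 0" --pt "0.2475 -0.4206 0.14 0"

```text
clock: 2.6
eef_pos: [626.8, 299.4, 81.6]
eef_rot: [3.14, 0.003, 0.0]
wrist_force: [0.2, 0.4, -0.9]
finger_gap: 0.4
finger_force: 0.0
```

>>> move_arm --pt "0 0 0.02 0" --pt "0 0 0.03 0" --pt "0 0 0.035 0" --pt "0 0 0.035 0"

```text
clock: 3.0
eef_pos: [627.3, 300.0, 51.1]
eef_rot: [3.142, -0.001, -0.0]
wrist_force: [-2.1, -1.0, 2.1]
finger_gap: 0.4
finger_force: 1.0
```

>>> move_arm --pt "0 0 0.004 0" --pt "0 0 0.006 0" --pt "0 0 0.007 0" --pt "0 0 0.007 0"

```text
clock: 3.4
eef_pos: [627.8, 300.8, 46.1]
eef_rot: [-3.141, -0.003, 0.001]
wrist_force: [-2.9, -5.5, 14.5]
finger_gap: 0.6
finger_force: 7.5
```

```bash
python3 - <<'E'
from h import *
c=viewer.camera('wrist'); cv2.imwrite('pics/w1.png',c['frame'])
s=manip.read_state(); print(s['clock'],s['eef_pos'],s['wrist_force'],s['moment'])
E
```

```text
3.45 [627.85351821 300.8183142   46.11379672] [-2.88375495 -4.80650195 14.65041898] [-1.06658913  0.5128946   0.03519384]
```

View pics/w1.png

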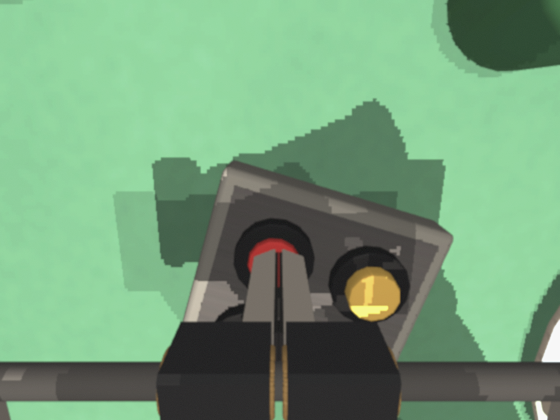

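The fingers are on the red cap, which sits level with its collar at (275,250), while yellow at (372,295) still stands up. I'll press slightly harder to be sure.

>>> move_arm --pt "0 0 0.002 0" --pt "0 0 0.002 0"

```text
clock: 3.65
eef_pos: [628.0, 300.9, 45.8]
eef_rot: [-3.141, -0.004, 0.001]
wrist_force: [-9.7, -7.8, 27.7]
finger_gap: 0.6
finger_force: 14.1
```

>>> move_arm --pt "0 0 -0.03 0" --pt "0 0 -0.08 0" --pt "0 0 -0.11 0" --pt "0 0 -0.11 0"

```text
clock: 4.05
eef_pos: [628.3, 301.8, 157.4]
eef_rot: [-3.138, -0.008, 0.001]
wrist_force: [-0.2, 0.4, 0.1]
finger_gap: 0.4
finger_force: 0.0
```

```bash
python3 top.py
```

```text
red [159.6 189.5] 88 [627.  301.5] z 51.3
yellow [179.8 196.2] 76 [608.7 248.3] z 51.1
blue [172.6 215.3] 74 [558.7 265.7] z 52.0
tray [199.2 273.2] 919 [410.4 199. ] z 2.1
cup [268.8 190. ] 350 [627.7  17.6] z 23.3
cup [299.4 199.4] 196 [601.7 -63.5] z 74.5
cup [245.5 211.5] 134 [570.5  79.1] z 23.4
cup [307.8 229.8] 135 [520.4 -84.4] z 23.1
cup [252.1 242.6] 122 [488.3  61.6] z 22.7
cup [284.1 251.8] 162 [463.5 -21.7] z 74.9
dry [299.2 198.3] 95 [596.1 -61.1] z 74.2
dry [283.6 252. ] 96 [460.8 -20. ] z 74.8
disc [276.  223.8] 4786 [534.8  -1.2] z 50.1
loose [360.7 190.5] 136 [ 624.1 -227.2] z 26.3
loose [402.4 191.9] 141 [ 619.5 -338.3] z 24.4
loose [396.7 219.9] 143 [ 544.6 -319.3] z 23.7
loose [364.7 227.2] 136 [ 526.1 -234.2] z 24.6
loose [400.5 261.8] 123 [ 434.9 -323.9] z 20.6
loose [366.3 264. ] 148 [ 430.2 -234.8] z 25.1
```

>>> move_arm --pt "-0.128 0.412 -0.143 0" --pt "-0.128 0.412 -0.143 0" --pt "-0.128 0.412 -0.143 0" --pt "-0.128 0.412 -0.143 0" --pt "-0.128 0.412 -0.143 0" --pt "-0.128 0.412 -0.143 0" --pt "-0.128 0.412 -0.143 0" --pt "-0.128 0.412 -0.143 0" --pt "-0.128 0.412 -0.143 0" --pt "-0.128 0.412 -0.143 0" --pt "-0.128 0.412 -0.143 0" --pt "-0.128 0.412 -0.143 0" --jaw 0.06

```text
clock: 5.3
eef_pos: [499.1, -110.2, 293.2]
eef_rot: [-3.141, 0.002, 0.002]
wrist_force: [0.4, -0.1, -0.4]
finger_gap: 60.1
finger_force: 0.0
```

```bash
python3 - <<'E'
from h import *
c=viewer.camera('wrist'); cv2.imwrite('pics/w2.png',c['frame']); np.save('w2.npy',c,allow_pickle=True)
s=manip.read_state(); print(s['eef_pos'],s['eef_rot'],c['origin'],c['orientation'])
E
```

```text
[ 499.20009691 -110.00168417  293.33952407] [-3.14083971e+00  1.58350670e-03  2.22265002e-03] [ 582.98593469 -110.99486287  472.33818603] [ 2.85290744e+00  1.10452415e-03 -1.56967834e+00]
```

View pics/w2.png

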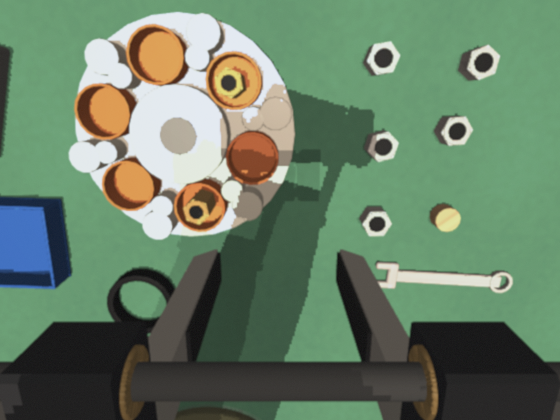

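The wrist view shows all six cups, with the brass nuts in the cups at (233,80) and (200,207). The loose steel nuts are at (382,57), (480,62), (457,130), (383,146) and (376,223), and the brass disc at (446,218) is the distractor.

```bash
cat > wr.py <<'E'
from h import *
import sys
from scipy.optimize import least_squares
def hexfit(P):
    h=cv2.convexHull(P.astype(np.float32)).reshape(-1,2)
    a=np.radians(np.arange(0,180,1)); n=np.stack([np.cos(a),np.sin(a)])
    pr=h@n; wd=pr.max(0)-pr.min(0); W=wd.reshape(3,60).mean(0)
    # smooth
    W=np.convolve(np.r_[W,W,W],np.ones(9)/9,'same')[60:120]; k=W.argmin()
    x,y=n[:,[k,k+60,k+120]],(pr.max(0)+pr.min(0))[[k,k+60,k+120]]/2
    ce=np.linalg.lstsq(x.T,y,rcond=None)[0]
    return ce,k,W.min(),W.max()
def run(c):
    w=cloud(c); f=c['frame']; hsv=cv2.cvtColor(f,cv2.COLOR_BGR2HSV).astype(int); z=w[...,2]
    out=[]
    valid=np.isfinite(z); zz=np.where(valid,z,-99)
    v,u=np.mgrid[:420,:560]; free=(v<250)
    org=(hsv[...,0]<24)&(hsv[...,0]>3)&(hsv[...,1]>150)
    # rims
    R=org&(np.abs(zz-52)<3)&free; P=w[R][:,:2]
    C0=np.array([536,-1.]); 
    if len(P)>150:
        def res(q):
            C=np.stack([q[0]+85*np.cos(q[2]+np.arange(6)*np.pi/3),q[1]+85*np.sin(q[2]+np.arange(6)*np.pi/3)],1)
            d=np.linalg.norm(P[:,None]-C[None],axis=2)-28.5
            return d[np.arange(len(P)),np.abs(d).argmin(1)]
        b=min((least_squares(res,[*C0,p0],loss='soft_l1') for p0 in np.radians([0,15,30,45])),key=lambda r:r.cost)
        print('carousel',b.x[:2].round(1),'phi',np.degrees(b.x[2]).round(1),'rms',np.sqrt((b.fun**2).mean()).round(2),len(P)); C0=b.x[:2]
        for k in range(6): print(' cup',k,(C0+85*np.array([np.cos(b.x[2]+k*np.pi/3),np.sin(b.x[2]+k*np.pi/3)])).round(1))
    D=np.hypot(w[...,0]-C0[0],w[...,1]-C0[1])
    for n,m in [('dry',(zz>68)&(zz<82)&(D<110)),('nut',(zz>18)&(zz<32)&(D>150)&(w[...,1]<-140)&(w[...,1]>-400)&(w[...,0]>380)&(w[...,0]<690))]:
        k,l,s,ce=cv2.connectedComponentsWithStats((m&free).astype(np.uint8))
        for i in range(1,k):
            if not 60<s[i,4]<6000: continue
            P=w[l==i]; ct,ang,a,b_=hexfit(P[:,:2]); print(n,ce[i].round(),s[i,4],'c',ct.round(1),'flat-normal',ang,'wid',a.round(1),b_.round(1),'z',np.median(P[:,2]).round(1))
if __name__=='__main__':
    c=np.load('w2.npy',allow_pickle=True).item() if len(sys.argv)>1 else viewer.camera('wrist'); run(c)
    s=manip.read_state(); print(s['clock'],s['eef_pos'].round(1),s['eef_rot'].round(3))
E
python3 wr.py x
```

```text
carousel [545.2  -0.7] phi 12.5 rms 1.26 2255
 cup 0 [628.2  17.7]
 cup 1 [570.8  80.4]
 cup 2 [487.8  62. ]
 cup 3 [462.2 -19.1]
 cup 4 [519.6 -81.7]
 cup 5 [602.6 -63.4]
dry [229.  82.] 624 c [599.7 -60.7] flat-normal 38 wid 26.4 29.2 z 74.3
dry [197. 210.] 496 c [464.2 -19.5] flat-normal 41 wid 26.7 29.5 z 74.2
nut [383.  57.] 805 c [ 628.  -227.6] flat-normal 9 wid 32.6 36.3 z 24.3
nut [482.  62.] 838 c [ 623.6 -339.1] flat-normal 23 wid 33.0 36.4 z 24.3
nut [456. 130.] 714 c [ 548.6 -320.3] flat-normal 5 wid 32.9 35.9 z 24.3
nut [383. 146.] 669 c [ 530.  -235.1] flat-normal 16 wid 32.7 36.2 z 24.2
nut [447. 219.] 480 c [ 438.1 -325.2] flat-normal 37 wid 31.2 31.9 z 21.5
nut [377. 222.] 575 c [ 433.7 -235.2] flat-normal 0 wid 32.9 36.4 z 24.1
5.35 [ 499.2 -110.   293.3] [-3.141e+00  2.000e-03  2.000e-03]
```

>>> move_arm --pt "0.1005 -0.049 0.05 -0.14" --pt "0.1005 -0.049 0.1 -0.14" --pt "0.1005 -0.049 0.15 -0.14" --pt "0.1005 -0.049 0.193 -0.14" --pt "0.1005 -0.049 0.193 -0.14" --pt "0.1005 -0.049 0.193 -0.14"

```text
clock: 5.95
eef_pos: [597.2, -59.8, 95.4]
eef_rot: [-3.138, 0.01, 0.143]
wrist_force: [0.4, 0.4, -0.3]
finger_gap: 59.6
finger_force: 0.0
```

>>> move_arm --pt "0 0 0.02 0" --pt "0 0 0.035 0" --pt "0 0 0.04 0" --pt "0 0 0.04 0" --pt "0 0 0.04 0"

```text
clock: 6.45
eef_pos: [599.9, -62.2, 62.6]
eef_rot: [3.141, -0.001, 0.141]
wrist_force: [0.2, 0.1, -0.2]
finger_gap: 59.8
finger_force: 0.0
```

>>> move_arm --pt "0 -0.001 0.004 0" --pt "0 -0.001 0.007 0" --pt "0 -0.001 0.007 0"

```text
clock: 6.75
eef_pos: [599.2, -61.1, 54.1]
eef_rot: [-3.141, 0.001, 0.141]
wrist_force: [-0.7, -0.0, 0.1]
finger_gap: 60.1
finger_force: 0.0
```

>>> move_arm --pt "0 0 0 0" --pt "0 0 0 0" --pt "0 0 0 0" --pt "0 0 0 0" --pt "0 0 0 0" --pt "0 0 0 0" --jaw 0.015 --squeeze 30

```text
clock: 7.35
eef_pos: [599.4, -61.2, 54.5]
eef_rot: [-3.142, -0.0, 0.141]
wrist_force: [-0.5, -0.7, 0.3]
finger_gap: 25.7
finger_force: 29.8
```

>>> move_arm --pt "0 0 -0.04 0" --pt "0 0 -0.08 0" --pt "-0.142 -0.37 -0.08 -1.43" --pt "-0.142 -0.37 -0.08 -1.43" --pt "-0.142 -0.37 -0.08 -1.43" --pt "-0.142 -0.37 -0.08 -1.43" --pt "-0.142 -0.37 -0.08 -1.43" --pt "-0.142 -0.37 -0.08 -1.43" --pt "-0.142 -0.37 -0.08 -1.43" --pt "-0.142 -0.37 -0.08 -1.43" --pt "-0.142 -0.37 -0.08 -1.43" --pt "-0.142 -0.37 -0.08 -1.43"

```text
clock: 8.55
eef_pos: [406.0, 286.4, 134.4]
eef_rot: [-3.142, 0.0, 1.579]
wrist_force: [1.7, -0.8, -1.6]
finger_gap: 25.7
finger_force: 29.8
```

>>> move_arm --pt "0 0 0 0" --pt "0 0 0 0"

```text
clock: 8.75
eef_pos: [406.9, 285.1, 134.4]
eef_rot: [-3.141, 0.0, 1.568]
wrist_force: [0.3, -0.3, -1.2]
finger_gap: 25.6
finger_force: 29.8
```

```bash
python3 - <<'E'
from h import *
for n in ['wrist','top']:
    c=viewer.camera(n); w=cloud(c); h=cv2.cvtColor(c['frame'],cv2.COLOR_BGR2HSV).astype(int)
    m=(h[...,0]>95)&(h[...,0]<130)&(h[...,1]>100)&(np.abs(w[...,0]-405)<90)&(np.abs(w[...,1]-255)<110)&(np.abs(w[...,2]-39)<5)
    P=w[m]; print(n,len(P),np.percentile(P,[0.5,99.5],axis=0).round(0).tolist(), cv2.minAreaRect(P[:,:2].astype(np.float32)))
E
```

```text
wrist 3132 [[351.0, 175.0, 34.0], [463.0, 336.0, 41.0]] ((406.75244140625, 254.5770721435547), (160.08103942871094, 110.07461547851562), 88.21239471435547)
top 240 [[348.0, 172.0, 34.0], [460.0, 312.0, 44.0]] ((404.3518371582031, 250.0938720703125), (154.83438110351562, 109.7435073852539), 88.05882263183594)
```

>>> move_arm --pt "0 0 0.04 0" --pt "0 0 0.075 0" --pt "0 0 0.09 0" --pt "0 0 0.096 0" --pt "0 0 0.096 0"

```text
clock: 9.35
eef_pos: [406.9, 285.0, 38.2]
eef_rot: [-3.141, 0.0, 1.57]
wrist_force: [-0.1, 0.3, -1.5]
finger_gap: 26.0
finger_force: 29.8
```

>>> move_arm --pt "0 0 0 0" --pt "0 0 0 0" --pt "0 0 0 0" --pt "0 0 0 0" --jaw 0.055

```text
clock: 9.75
eef_pos: [407.1, 285.4, 39.0]
eef_rot: [3.141, -0.001, 1.571]
wrist_force: [-0.5, 0.5, 0.8]
finger_gap: 52.9
finger_force: 0.0
```

>>> move_arm --pt "0 0 -0.05 0" --pt "0 0 -0.09 0" --pt "-0.305 0.057 -0.09 1.379" --pt "-0.305 0.057 -0.09 1.379" --pt "-0.305 0.057 -0.09 1.379" --pt "-0.305 0.057 -0.09 1.379" --pt "-0.305 0.057 -0.09 1.379" --pt "-0.305 0.057 -0.09 1.379" --pt "-0.305 0.057 -0.09 1.379" --pt "-0.305 0.057 -0.09 1.379" --pt "-0.305 0.057 -0.09 1.379" --pt "-0.305 0.057 -0.09 1.379"

```text
clock: 10.95
eef_pos: [463.9, -19.9, 128.7]
eef_rot: [3.142, -0.0, 0.188]
wrist_force: [0.7, -0.7, 0.6]
finger_gap: 54.8
finger_force: 0.0
```

>>> move_arm --pt "0 0 0.03 0" --pt "0 0 0.03 0" --pt "0 0 0.03 0"

```text
clock: 11.25
eef_pos: [463.8, -19.6, 98.8]
eef_rot: [-3.141, 0.001, 0.194]
wrist_force: [1.0, 0.2, 1.6]
finger_gap: 54.8
finger_force: 0.0
```

```bash
python3 wr.py
```

```text
carousel [5.45e+02 1.00e-01] phi 12.5 rms 1.1 5767
 cup 0 [628.   18.4]
 cup 1 [570.6  81.1]
 cup 2 [487.6  62.8]
 cup 3 [462.  -18.3]
 cup 4 [519.3 -81. ]
 cup 5 [602.3 -62.7]
dry [276. 238.] 966 c [467.7 -18.5] flat-normal 41 wid 21.6 22.5 z 74.1
11.3 [464.2 -19.7  99.4] [ 3.141e+00 -1.000e-03  1.940e-01]
```

>>> move_arm --pt "0 0 0.025 0" --pt "0 0 0.04 0" --pt "0 0 0.044 0" --pt "0 0 0.044 0"

```text
clock: 11.7
eef_pos: [464.1, -19.8, 55.0]
eef_rot: [3.142, -0.0, 0.192]
wrist_force: [-0.3, 0.1, -0.3]
finger_gap: 55.1
finger_force: 0.0
```

>>> move_arm --pt "0 0 0 0" --pt "0 0 0 0" --pt "0 0 0 0" --pt "0 0 0 0" --pt "0 0 0 0" --pt "0 0 0 0" --jaw 0.015

```text
clock: 12.3
eef_pos: [464.0, -19.8, 54.7]
eef_rot: [3.141, -0.0, 0.192]
wrist_force: [-0.1, 0.3, 3.4]
finger_gap: 25.9
finger_force: 29.9
```

>>> move_arm --pt "0 0 -0.04 0" --pt "0 0 -0.08 0" --pt "-0.01 -0.248 -0.09 -1.379" --pt "-0.01 -0.248 -0.09 -1.379" --pt "-0.01 -0.248 -0.09 -1.379" --pt "-0.01 -0.248 -0.09 -1.379" --pt "-0.01 -0.248 -0.09 -1.379" --pt "-0.01 -0.248 -0.09 -1.379" --pt "-0.01 -0.248 -0.09 -1.379" --pt "-0.01 -0.248 -0.09 -1.379" --pt "-0.01 -0.248 -0.09 -1.379" --pt "-0.01 -0.248 -0.09 -1.379"

```text
clock: 13.5
eef_pos: [406.6, 221.7, 144.2]
eef_rot: [-3.141, 0.0, 1.574]
wrist_force: [0.5, 0.1, -1.6]
finger_gap: 25.8
finger_force: 29.9
```

>>> move_arm --pt "0 0 0.03 0" --pt "0 0 0.05 0" --pt "0 0 0.05 0"

```text
clock: 13.8
eef_pos: [405.5, 221.1, 92.3]
eef_rot: [-3.137, 0.002, 1.568]
wrist_force: [0.1, 0.8, -0.9]
finger_gap: 26.0
finger_force: 29.9
```

>>> move_arm --pt "0 0 0.03 0" --pt "0 0 0.05 0" --pt "0 0 0.056 0" --pt "0 0 0.056 0"

```text
clock: 14.2
eef_pos: [406.9, 221.8, 38.8]
eef_rot: [-3.141, 0.0, 1.57]
wrist_force: [0.2, -0.4, -0.3]
finger_gap: 25.8
finger_force: 29.9
```

>>> move_arm --pt "0 0 0 0" --pt "0 0 0 0" --pt "0 0 0 0" --pt "0 0 0 0" --jaw 0.055

```text
clock: 14.6
eef_pos: [407.0, 221.9, 39.0]
eef_rot: [3.141, -0.0, 1.571]
wrist_force: [-0.3, 0.7, -0.8]
finger_gap: 53.3
finger_force: 0.0
```

>>> move_arm --pt "0 0 -0.05 0" --pt "0 0 -0.1 0" --pt "0 0 -0.15 0" --pt "0 0 -0.15 0"

```text
clock: 15.0
eef_pos: [408.9, 222.8, 194.8]
eef_rot: [3.132, -0.004, 1.571]
wrist_force: [0.5, 1.5, -1.4]
finger_gap: 54.4
finger_force: 0.0
```

```bash
python3 - <<'E'
from h import *
c=viewer.camera('wrist'); cv2.imwrite('pics/w3.png',c['frame'])
E
python3 top.py | grep loose
```

```text
loose [360.7 190.7] 138 [ 623.8 -227.2] z 21.8
loose [402.5 191.9] 141 [ 619.5 -338.6] z 23.9
loose [396.7 219.8] 143 [ 544.8 -319.4] z 24.9
loose [364.7 227.1] 138 [ 526.2 -234.2] z 23.1
loose [400.6 261.8] 122 [ 435.1 -323.9] z 20.8
loose [366.4 264. ] 147 [ 430.2 -234.9] z 26.0
```

View pics/w3.png

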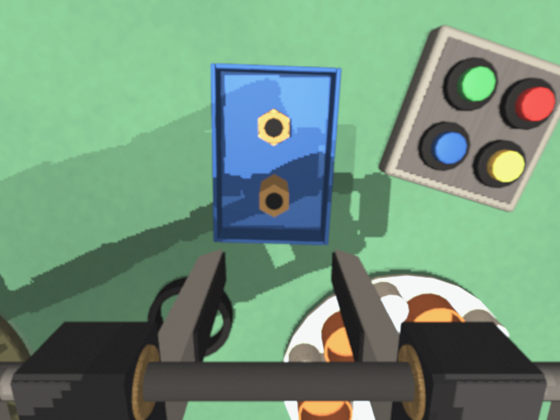

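Both brass nuts stand in the tray at (274,127) and (274,200), and the loose nuts haven't moved. Next come the steel nuts.

>>> move_arm --pt "-0.457 0.026 0 1.047" --pt "-0.457 0.026 0 1.047" --pt "-0.457 0.026 0 1.047" --pt "-0.457 0.026 0 1.047" --pt "-0.457 0.026 0 1.047" --pt "-0.457 0.026 0 1.047" --pt "-0.457 0.026 0 1.047" --pt "-0.457 0.026 0 1.047" --pt "-0.457 0.026 0.04 1.047" --pt "-0.457 0.026 0.08 1.047" --pt "-0.457 0.026 0.1 1.047" --pt "-0.457 0.026 0.1 1.047" --jaw 0.055

```text
clock: 16.3
eef_pos: [430.3, -234.3, 83.9]
eef_rot: [-3.134, 0.004, 0.523]
wrist_force: [0.6, 0.5, -0.1]
finger_gap: 55.0
finger_force: 0.0
```

```bash
python3 top.py | grep loose; python3 wr.py
```

```text
loose [360.6 190.7] 137 [ 623.8 -227. ] z 23.5
loose [402.5 191.9] 141 [ 619.5 -338.6] z 22.2
loose [396.6 219.8] 144 [ 544.8 -319.2] z 25.9
loose [364.9 227.1] 134 [ 526.2 -234.7] z 24.7
carousel [ 5.436e+02 -2.000e-01] phi 13.5 rms 0.87 648
 cup 0 [626.3  19.6]
 cup 1 [567.8  81.3]
 cup 2 [485.2  61.5]
 cup 3 [461.  -19.9]
 cup 4 [519.4 -81.6]
 cup 5 [602.1 -61.9]
nut [558.  49.] 66 c [ 613.9 -326.2] flat-normal 12 wid 8.5 9.1 z 19.4
nut [357.  97.] 2490 c [ 529.7 -235. ] flat-normal 15 wid 32.7 36.6 z 24.4
nut [484. 140.] 2439 c [ 548.3 -320.2] flat-normal 5 wid 33.3 37.1 z 24.4
nut [279. 224.] 1905 c [ 433.4 -234.9] flat-normal 0 wid 32.6 36.2 z 24.3
16.4 [ 432.5 -234.9   88.2] [-3.14e+00  1.00e-03  5.24e-01]
```

>>> move_arm --pt "0 0 0.04 0" --pt "0 0 0.07 0" --pt "0 0 0.078 0" --pt "0 0 0.078 0" --pt "0 0 0.078 0"

```text
clock: 16.9
eef_pos: [433.8, -235.6, 12.3]
eef_rot: [3.139, -0.001, 0.524]
wrist_force: [0.7, 0.4, 0.5]
finger_gap: 55.2
finger_force: 0.0
```

>>> move_arm --pt "0 0 0 0" --pt "0 0 0 0" --pt "0 0 0 0" --pt "0 0 0 0" --pt "0 0 0 0" --jaw 0.02

```text
clock: 17.4
eef_pos: [433.0, -235.4, 11.0]
eef_rot: [3.141, -0.0, 0.524]
wrist_force: [-0.4, 1.2, 6.6]
finger_gap: 31.4
finger_force: 30.0
```

>>> move_arm --pt "0 0 -0.04 0" --pt "0 0 -0.08 0" --pt "0.133 -0.173 -0.08 0" --pt "0.133 -0.173 -0.08 0" --pt "0.133 -0.173 -0.08 0" --pt "0.133 -0.173 -0.08 0" --pt "0.133 -0.173 -0.08 0" --pt "0.133 -0.173 -0.08 0" --pt "0.133 -0.173 -0.08 0"

```text
clock: 18.3
eef_pos: [461.3, -19.1, 90.4]
eef_rot: [-3.142, 0.0, 0.525]
wrist_force: [-0.4, -0.2, -1.7]
finger_gap: 31.5
finger_force: 30.0
```

>>> move_arm --pt "0 0 0.02 0" --pt "0 0 0.033 0" --pt "0 0 0.036 0" --pt "0 0 0.036 0"

```text
clock: 18.7
eef_pos: [461.2, -19.8, 54.3]
eef_rot: [-3.141, 0.001, 0.522]
wrist_force: [-0.7, 0.2, -0.5]
finger_gap: 31.7
finger_force: 30.0
```

>>> move_arm --pt "0 0 0 0" --pt "0 0 0 0" --pt "0 0 0 0" --pt "0 0 0 0" --pt "0 0 0 0" --jaw 0.055

```text
clock: 19.2
eef_pos: [461.5, -18.9, 54.6]
eef_rot: [3.141, -0.0, 0.524]
wrist_force: [-0.8, 0.4, 0.4]
finger_gap: 55.1
finger_force: 0.0
```

>>> move_arm --pt "0 0 -0.04 0" --pt "0 0 -0.06 0" --pt "-0.048 0.221 -0.05 -0.279" --pt "-0.048 0.221 -0.05 -0.279" --pt "-0.048 0.221 -0.05 -0.279" --pt "-0.048 0.221 -0.05 -0.279" --pt "-0.048 0.221 -0.03 -0.279" --pt "-0.048 0.221 -0.03 -0.279" --pt "-0.048 0.221 -0.03 -0.279" --pt "-0.048 0.221 -0.03 -0.279"

```text
clock: 20.2
eef_pos: [530.5, -233.5, 85.0]
eef_rot: [3.141, -0.0, 0.804]
wrist_force: [0.4, 1.0, 0.0]
finger_gap: 55.0
finger_force: 0.0
```

```bash
python3 top.py | egrep 'loose|cup|disc'; python3 wr.py
```

```text
cup [268.8 189.9] 351 [627.8  17.4] z 23.7
cup [299.4 199.4] 299 [601.5 -63.7] z 24.2
cup [245.6 211.2] 128 [571.1  78.9] z 25.5
cup [307.8 229.8] 135 [520.6 -84.6] z 23.5
cup [252.1 242.5] 117 [488.4  61.8] z 23.2
cup [283.8 252.1] 144 [462.8 -21. ] z 47.1
disc [275.9 223.7] 4791 [534.9  -1.1] z 52.5
loose [360.7 190.7] 137 [ 623.7 -227.3] z 23.7
carousel [540.4   0.8] phi 15.7 rms 1.01 2383
 cup 0 [622.3  23.9]
 cup 1 [561.4  83.2]
 cup 2 [479.6  60.1]
 cup 3 [458.6 -22.3]
 cup 4 [519.5 -81.6]
 cup 5 [601.3 -58.5]
nut [381. 118.] 2424 c [ 627.7 -227.3] flat-normal 9 wid 32.8 36.6 z 24.4
nut [277. 228.] 1858 c [ 529.8 -234.9] flat-normal 15 wid 32.6 35.4 z 24.3
nut [479. 236.] 1356 c [ 624.9 -337.2] flat-normal 22 wid 30.3 31.6 z 24.3
20.3 [ 530.7 -233.4   85.3] [ 3.14  -0.     0.804]
```

>>> move_arm --pt "-0.002 0 0.04 0" --pt "-0.002 0 0.07 0" --pt "-0.002 0 0.075 0" --pt "-0.002 0 0.075 0" --pt "-0.002 0 0.075 0"

```text
clock: 20.8
eef_pos: [529.9, -235.9, 11.3]
eef_rot: [3.139, -0.001, 0.803]
wrist_force: [0.4, 0.4, 0.3]
finger_gap: 55.0
finger_force: 0.0
```

>>> move_arm --pt "0 0 0 0" --pt "0 0 0 0" --pt "0 0 0 0" --pt "0 0 0 0" --pt "0 0 0 0" --jaw 0.02

```text
clock: 21.3
eef_pos: [529.2, -235.8, 10.0]
eef_rot: [3.141, -0.0, 0.803]
wrist_force: [-1.5, 1.0, 7.2]
finger_gap: 31.9
finger_force: 30.0
```

>>> move_arm --pt "0 0 -0.04 0" --pt "0 0 -0.08 0" --pt "0.1045 -0.1145 -0.085 0" --pt "0.1045 -0.1145 -0.085 0" --pt "0.1045 -0.1145 -0.085 0" --pt "0.1045 -0.1145 -0.085 0" --pt "0.1045 -0.1145 -0.085 0" --pt "0.1045 -0.1145 -0.085 0"

```text
clock: 22.1
eef_pos: [519.3, -81.8, 94.4]
eef_rot: [3.141, 0.0, 0.802]
wrist_force: [-1.2, 1.1, -1.1]
finger_gap: 31.6
finger_force: 30.0
```

>>> move_arm --pt "0 0 0.02 0" --pt "0 0 0.036 0" --pt "0 0 0.04 0" --pt "0 0 0.04 0"

```text
clock: 22.5
eef_pos: [519.0, -81.9, 54.0]
eef_rot: [-3.141, 0.001, 0.801]
wrist_force: [-0.6, 0.3, -1.1]
finger_gap: 31.7
finger_force: 30.0
```

>>> move_arm --pt "0 0 0 0" --pt "0 0 0 0" --pt "0 0 0 0" --pt "0 0 0 0" --pt "0 0 0 0" --jaw 0.055

```text
clock: 23.0
eef_pos: [519.3, -81.0, 54.7]
eef_rot: [3.141, -0.0, 0.803]
wrist_force: [1.1, -0.5, -0.1]
finger_gap: 55.1
finger_force: 0.0
```

>>> move_arm --pt "0 0 -0.04 0" --pt "0 0 -0.06 0" --pt "-0.1515 0.187 -0.06 0.19" --pt "-0.1515 0.187 -0.06 0.19" --pt "-0.1515 0.187 -0.06 0.19" --pt "-0.1515 0.187 -0.06 0.19" --pt "-0.1515 0.187 -0.03 0.19" --pt "-0.1515 0.187 -0.03 0.19" --pt "-0.1515 0.187 -0.03 0.19" --pt "-0.1515 0.187 -0.03 0.19"

```text
clock: 24.0
eef_pos: [548.9, -319.0, 85.4]
eef_rot: [3.141, -0.0, 0.614]
wrist_force: [0.4, -0.1, 0.4]
finger_gap: 55.0
finger_force: 0.0
```

```bash
python3 top.py | egrep 'loose|cup|disc'; python3 wr.py
```

```text
cup [268.8 189.9] 349 [627.8  17.4] z 23.9
cup [299.4 199.3] 297 [601.7 -63.8] z 23.3
cup [245.6 211.4] 129 [570.8  79.1] z 22.3
cup [307.6 229.6] 139 [520.9 -83.9] z 48.2
cup [252.1 242.5] 117 [488.4  61.8] z 23.6
cup [283.8 252. ] 144 [463.  -20.8] z 47.9
disc [275.9 223.6] 4766 [535.3  -1. ] z 50.0
loose [360.6 190.6] 138 [ 623.8 -227. ] z 24.5
loose [401.8 191.6] 119 [ 620.2 -336.5] z 22.4
nut [227.  40.] 2814 c [ 627.8 -227.3] flat-normal 9 wid 32.7 36.7 z 24.4
nut [368. 155.] 2227 c [ 623.4 -339.3] flat-normal 22 wid 32.8 36.4 z 24.4
nut [277. 227.] 1854 c [ 548.1 -320.1] flat-normal 5 wid 32.6 35.1 z 24.3
24.1 [ 549.1 -318.9   85.8] [ 3.14e+00 -1.00e-03  6.14e-01]
```

>>> move_arm --pt "-0.001 0.0005 0.04 0" --pt "-0.001 0.0005 0.07 0" --pt "-0.001 0.0005 0.075 0" --pt "-0.001 0.0005 0.075 0" --pt "-0.001 0.0005 0.075 0"

```text
clock: 24.6
eef_pos: [549.0, -321.1, 11.7]
eef_rot: [3.139, -0.001, 0.613]
wrist_force: [0.7, 0.4, -0.5]
finger_gap: 55.0
finger_force: 0.0
```

>>> move_arm --pt "0 0 0 0" --pt "0 0 0 0" --pt "0 0 0 0" --pt "0 0 0 0" --pt "0 0 0 0" --jaw 0.02

```text
clock: 25.1
eef_pos: [548.1, -321.0, 10.0]
eef_rot: [3.141, -0.0, 0.613]
wrist_force: [-1.8, 1.1, 6.8]
finger_gap: 31.6
finger_force: 30.0
```

>>> move_arm --pt "0 0 -0.04 0" --pt "0 0 -0.08 0" --pt "0.193 -0.18 -0.085 0" --pt "0.193 -0.18 -0.085 0" --pt "0.193 -0.18 -0.085 0" --pt "0.193 -0.18 -0.085 0" --pt "0.193 -0.18 -0.085 0" --pt "0.193 -0.18 -0.085 0" --pt "0.193 -0.18 -0.085 0" --pt "0.193 -0.18 -0.085 0"

```text
clock: 26.1
eef_pos: [602.1, -63.4, 94.2]
eef_rot: [-3.142, 0.0, 0.613]
wrist_force: [-0.8, 0.4, -1.5]
finger_gap: 31.9
finger_force: 30.0
```

>>> move_arm --pt "0 0 0.02 0" --pt "0 0 0.036 0" --pt "0 0 0.04 0" --pt "0 0 0.04 0"

```text
clock: 26.5
eef_pos: [601.9, -63.9, 54.1]
eef_rot: [-3.141, 0.001, 0.611]
wrist_force: [0.4, -0.1, -1.2]
finger_gap: 31.4
finger_force: 30.0
```

>>> move_arm --pt "0 0 0 0" --pt "0 0 0 0" --pt "0 0 0 0" --pt "0 0 0 0" --pt "0 0 0 0" --jaw 0.055

```text
clock: 27.0
eef_pos: [602.4, -62.6, 54.7]
eef_rot: [3.141, -0.0, 0.613]
wrist_force: [-0.9, 0.2, 1.1]
finger_gap: 55.0
finger_force: 0.0
```

>>> move_arm --pt "0 0 -0.04 0" --pt "0 0 -0.06 0" --pt "-0.073 0.149 -0.06 -0.068" --pt "-0.073 0.149 -0.06 -0.068" --pt "-0.073 0.149 -0.06 -0.068" --pt "-0.073 0.149 -0.06 -0.068" --pt "-0.073 0.149 -0.03 -0.068" --pt "-0.073 0.149 -0.03 -0.068" --pt "-0.073 0.149 -0.03 -0.068"

```text
clock: 27.9
eef_pos: [628.2, -225.7, 84.6]
eef_rot: [-3.141, 0.0, 0.681]
wrist_force: [0.5, -0.1, 1.0]
finger_gap: 54.9
finger_force: 0.0
```

```bash
python3 top.py | egrep 'loose|cup|disc'; python3 wr.py
```

```text
cup [268.8 190. ] 348 [627.6  17.5] z 24.4
cup [299.  199.2] 175 [602.2 -62.6] z 47.8
cup [245.5 211.4] 128 [570.8  79.4] z 22.6
cup [308.1 231.6] 193 [515.8 -85.1] z 47.5
cup [252.1 242.5] 117 [488.4  61.8] z 23.1
cup [283.8 252.2] 146 [462.5 -21. ] z 48.7
disc [275.2 222.5] 4591 [538.2   0.7] z 52.6
carousel [ 5.45e+02 -2.00e-01] phi 12.5 rms 0.97 1702
 cup 0 [628.   18.3]
 cup 1 [570.5  80.9]
 cup 2 [487.5  62.4]
 cup 3 [462.1 -18.7]
 cup 4 [519.5 -81.3]
 cup 5 [602.5 -62.8]
nut [278. 228.] 1850 c [ 627.8 -227.3] flat-normal 9 wid 32.6 35.4 z 24.3
28.0 [ 628.9 -225.9   85.9] [ 3.14e+00 -1.00e-03  6.82e-01]
```

>>> move_arm --pt "-0.001 0.0005 0.04 0" --pt "-0.001 0.0005 0.07 0" --pt "-0.001 0.0005 0.075 0" --pt "-0.001 0.0005 0.075 0" --pt "-0.001 0.0005 0.075 0"

```text
clock: 28.5
eef_pos: [629.0, -227.7, 11.8]
eef_rot: [3.139, -0.001, 0.681]
wrist_force: [0.8, 0.7, -0.2]
finger_gap: 54.7
finger_force: 0.0
```

>>> move_arm --pt "0 0 0 0" --pt "0 0 0 0" --pt "0 0 0 0" --pt "0 0 0 0" --pt "0 0 0 0" --jaw 0.02

```text
clock: 29.0
eef_pos: [628.1, -227.6, 10.1]
eef_rot: [3.141, -0.0, 0.681]
wrist_force: [-1.2, 0.3, 6.2]
finger_gap: 31.7
finger_force: 30.0
```

>>> move_arm --pt "0 0 -0.04 0" --pt "0 0 -0.08 0" --pt "0.1545 -0.191 -0.085 0" --pt "0.1545 -0.191 -0.085 0" --pt "0.1545 -0.191 -0.085 0" --pt "0.1545 -0.191 -0.085 0" --pt "0.1545 -0.191 -0.085 0" --pt "0.1545 -0.191 -0.085 0" --pt "0.1545 -0.191 -0.085 0" --pt "0.1545 -0.191 -0.085 0"

```text
clock: 30.0
eef_pos: [627.6, 17.1, 94.2]
eef_rot: [-3.142, 0.0, 0.68]
wrist_force: [0.3, 0.4, -0.6]
finger_gap: 31.6
finger_force: 30.0
```

>>> move_arm --pt "0 0 0.02 0" --pt "0 0 0.036 0" --pt "0 0 0.04 0" --pt "0 0 0.04 0"

```text
clock: 30.4
eef_pos: [627.3, 17.5, 53.7]
eef_rot: [-3.141, 0.001, 0.68]
wrist_force: [-0.0, -0.2, -0.1]
finger_gap: 31.6
finger_force: 30.0
```

>>> move_arm --pt "0 0 0 0" --pt "0 0 0 0" --pt "0 0 0 0" --pt "0 0 0 0" --pt "0 0 0 0" --jaw 0.055

```text
clock: 30.9
eef_pos: [627.7, 18.2, 54.7]
eef_rot: [3.141, -0.0, 0.681]
wrist_force: [0.1, -0.6, -0.4]
finger_gap: 55.0
finger_force: 0.0
```

>>> move_arm --pt "0 0 -0.04 0" --pt "0 0 -0.07 0" --pt "-0.228 0.275 -0.07 -0.227" --pt "-0.228 0.275 -0.07 -0.227" --pt "-0.228 0.275 -0.07 -0.227" --pt "-0.228 0.275 -0.07 -0.227" --pt "-0.228 0.275 -0.07 -0.227" --pt "-0.228 0.275 -0.07 -0.227" --pt "-0.228 0.275 -0.04 -0.227" --pt "-0.228 0.275 -0.04 -0.227" --pt "-0.228 0.275 -0.04 -0.227" --pt "-0.228 0.275 -0.04 -0.227"

```text
clock: 32.1
eef_pos: [623.9, -337.9, 94.8]
eef_rot: [-3.142, -0.0, 0.908]
wrist_force: [0.5, 0.3, 0.0]
finger_gap: 55.1
finger_force: 0.0
```

```bash
python3 top.py | egrep 'loose|cup|disc'; python3 wr.py
```

```text
cup [268.3 190.6] 196 [626.   18.8] z 48.5
cup [299.2 199. ] 170 [602.6 -63.1] z 47.6
cup [245.4 211.2] 130 [571.1  79.5] z 23.1
cup [307.5 229.7] 140 [520.8 -83.8] z 48.3
cup [252.1 242.5] 117 [488.4  61.8] z 24.7
cup [284.1 253.9] 191 [458.2 -21.6] z 48.7
disc [275.4 221.4] 4531 [5.41e+02 2.00e-01] z 52.0
nut [277. 224.] 1773 c [ 623.4 -339.2] flat-normal 22 wid 32.7 36.4 z 24.3
32.2 [ 624.4 -337.4   95.7] [ 3.14 -0.    0.91]
```

>>> move_arm --pt "-0.0015 0 0.04 0" --pt "-0.0015 0 0.075 0" --pt "-0.0015 0 0.085 0" --pt "-0.0015 0 0.085 0" --pt "-0.0015 0 0.085 0"

```text
clock: 32.7
eef_pos: [623.8, -340.2, 11.8]
eef_rot: [3.139, -0.0, 0.909]
wrist_force: [-0.1, -0.1, 0.3]
finger_gap: 54.9
finger_force: 0.0
```

>>> move_arm --pt "0 0 0 0" --pt "0 0 0 0" --pt "0 0 0 0" --pt "0 0 0 0" --pt "0 0 0 0" --jaw 0.02

```text
clock: 33.2
eef_pos: [622.9, -340.4, 10.2]
eef_rot: [3.141, -0.0, 0.908]
wrist_force: [-1.2, 1.0, 5.9]
finger_gap: 31.7
finger_force: 30.0
```

>>> move_arm --pt "0 0 -0.04 0" --pt "0 0 -0.08 0" --pt "0.3 -0.3 -0.09 0" --pt "0.3 -0.3 -0.09 0" --pt "0.3 -0.3 -0.09 0" --pt "0.3 -0.3 -0.09 0" --pt "0.3 -0.3 -0.09 0" --pt "0.3 -0.3 -0.09 0" --pt "0.3 -0.3 -0.09 0" --pt "0.3 -0.3 -0.09 0" --pt "0.3 -0.3 -0.09 0" --pt "0.3 -0.3 -0.09 0"

```text
clock: 34.4
eef_pos: [570.3, 83.8, 99.5]
eef_rot: [-3.141, -0.0, 0.912]
wrist_force: [-0.2, 0.3, -0.7]
finger_gap: 31.8
finger_force: 30.0
```

```bash
python3 wr.py; python3 top.py | egrep 'loose'
```

```text
carousel [544.4   0.6] phi 12.3 rms 0.95 1291
 cup 0 [627.4  18.8]
 cup 1 [570.1  81.6]
 cup 2 [487.1  63.4]
 cup 3 [461.3 -17.6]
 cup 4 [518.6 -80.4]
 cup 5 [601.6 -62.2]
34.45 [570.6  82.   99.4] [-3.142  0.     0.91 ]
loose [400.6 261.8] 122 [ 435.1 -324. ] z 21.6
```

>>> move_arm --pt "0 0 0.025 0" --pt "0 0 0.041 0" --pt "0 0 0.045 0" --pt "0 0 0.045 0"

```text
clock: 34.9
eef_pos: [570.8, 79.8, 54.2]
eef_rot: [-3.141, 0.001, 0.906]
wrist_force: [-0.3, 0.6, -1.8]
finger_gap: 31.8
finger_force: 30.0
```

>>> move_arm --pt "0 0 0 0" --pt "0 0 0 0" --pt "0 0 0 0" --pt "0 0 0 0" --pt "0 0 0 0" --jaw 0.055

```text
clock: 35.4
eef_pos: [571.0, 80.9, 54.7]
eef_rot: [3.141, -0.0, 0.908]
wrist_force: [0.0, -0.2, -0.2]
finger_gap: 54.9
finger_force: 0.0
```

>>> move_arm --pt "-0.05 0 -0.05 0" --pt "-0.09 0.02 -0.1 0" --pt "-0.12 0.04 -0.15 0" --pt "-0.12 0.04 -0.2 0" --pt "-0.12 0.04 -0.22 0.25" --pt "-0.12 0.04 -0.22 0.5" --pt "-0.12 0.04 -0.22 0.7" --pt "-0.12 0.04 -0.22 0.91" --pt "-0.12 0.04 -0.22 0.91" --jaw 0.0

```text
clock: 36.3
eef_pos: [528.4, -38.3, 274.6]
eef_rot: [3.142, -0.0, 0.152]
wrist_force: [0.1, -0.4, 0.4]
finger_gap: 0.5
finger_force: 0.0
```

```bash
python3 - <<'E'
from h import *
c=viewer.camera('wrist'); cv2.imwrite('pics/w4.png',c['frame']); c=viewer.camera('top'); cv2.imwrite('pics/t4.png',c['frame'])
E
python3 wr.py; python3 top.py
```

```text
carousel [ 5.454e+02 -2.000e-01] phi 12.5 rms 11.54 2035
 cup 0 [628.4  18.1]
 cup 1 [571.   80.9]
 cup 2 [488.   62.5]
 cup 3 [462.4 -18.5]
 cup 4 [519.7 -81.2]
 cup 5 [602.7 -62.9]
36.45 [528.5 -38.3 274.5] [-3.142 -0.     0.161]
red [159.8 189.3] 98 [627.5 301.1] z 51.5
yellow [179.8 195.2] 99 [611.5 248.5] z 51.3
green [152.4 209.2] 89 [575.1 318.3] z 51.2
blue [172.8 215.2] 95 [559.1 265.1] z 50.8
tray [177.8 275.7] 2573 [404.5 254.3] z 3.4
cup [240.1 213.2] 85 [565.9  93.5] z 48.6
cup [307.4 233.7] 152 [510.3 -83.2] z 47.3
cup [247.8 242. ] 140 [489.8  72.9] z 23.4
disc [239.7 218.9] 854 [548.4  92.7] z 23.1
loose [400.5 261.8] 124 [ 434.9 -323.8] z 20.4
```

View pics/w4.png

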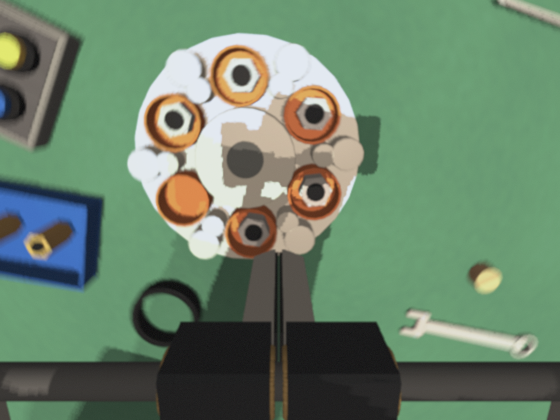

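View pics/t4.png

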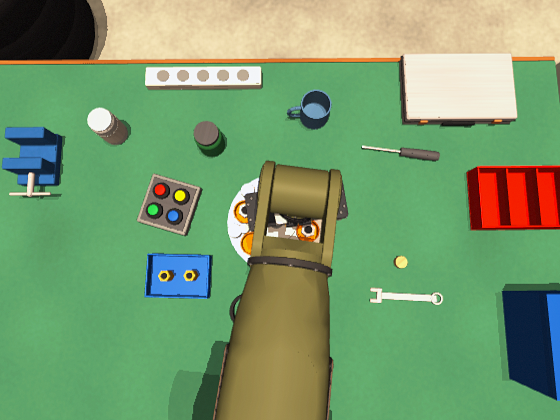

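All five steel nuts lie flat in cups: wrist view (241,75), (313,113), (315,190), (252,232) and (174,120). Both brass nuts are in the tray and only the brass disc is left on the shelf. I'll restart now with the yellow key.

>>> move_arm --pt "0.13 -0.27 0.03 0.161" --pt "0.13 -0.27 0.06 0.161" --pt "0.13 -0.27 0.09 0.161" --pt "0.13 -0.27 0.12 0.161" --pt "0.13 -0.27 0.15 0.161" --pt "0.13 -0.27 0.18 0.161" --pt "0.13 -0.27 0.194 0.161" --pt "0.13 -0.27 0.194 0.161" --pt "0.13 -0.27 0.194 0.161" --pt "0.13 -0.27 0.194 0.161" --pt "0.13 -0.27 0.194 0.161"

```text
clock: 37.6
eef_pos: [615.3, 248.1, 82.8]
eef_rot: [-3.141, -0.003, -0.003]
wrist_force: [0.3, -0.3, 0.6]
finger_gap: 0.4
finger_force: 0.0
```

```bash
python3 - <<'E'
from h import *
c=viewer.camera('wrist'); cv2.imwrite('pics/w5.png',c['frame']); w=cloud(c); h=cv2.cvtColor(c['frame'],cv2.COLOR_BGR2HSV).astype(int)
for n,a,b in [('red',-1,8),('yellow',20,35),('green',45,80),('blue',95,130)]:
    m=(h[...,0]>=a)&(h[...,0]<=b)&(h[...,1]>120)&(w[...,2]>44)&(w[...,2]<60)&(np.abs(w[...,0]-595)<70)&(np.abs(w[...,1]-283)<70)
    P=w[m]; 
    if len(P)>20: print(n,len(P),cv2.minEnclosingCircle(P[:,:2].astype(np.float32)),np.median(P[:,2]))
print(manip.read_state()['eef_pos'],manip.read_state()['eef_rot'])
E
```

```text
red 1699 ((629.3257446289062, 302.4024353027344), 14.028400421142578) 51.587177071859
yellow 1026 ((613.8328247070312, 249.80120849609375), 13.820869445800781) 51.49740044295119
green 1071 ((576.6452026367188, 318.15435791015625), 14.146018981933594) 51.54052098416048
blue 204 ((568.3999633789062, 273.9241027832031), 6.847213268280029) 50.906166304027025
[615.35431329 248.01282381  82.84587645] [-3.14064893e+00 -3.00568528e-03 -3.21309452e-03]
```

>>> move_arm --pt "-0.001 -0.001 0.015 0" --pt "-0.001 -0.001 0.024 0" --pt "-0.001 -0.001 0.024 0"

```text
clock: 37.95
eef_pos: [612.6, 249.2, 54.5]
eef_rot: [3.141, 0.003, -0.003]
wrist_force: [-0.4, 0.5, 0.4]
finger_gap: 0.6
finger_force: 0.0
```

>>> move_arm --pt "0 0 0.006 0" --pt "0 0 0.012 0" --pt "0 0 0.015 0" --pt "0 0 0.015 0"

```text
clock: 38.35
eef_pos: [614.2, 249.9, 45.6]
eef_rot: [-3.141, -0.002, -0.003]
wrist_force: [-16.4, -7.1, 35.5]
finger_gap: 0.5
finger_force: 18.3
```

>>> move_arm --pt "0 0 -0.02 0" --pt "0 0 -0.04 0" --pt "-0.025 -0.0075 -0.04 0" --pt "-0.053 -0.0155 -0.04 0" --pt "-0.053 -0.0155 -0.04 0" --pt "-0.053 -0.0155 -0.02 0" --pt "-0.053 -0.0155 -0.015 0" --pt "-0.053 -0.0155 -0.015 0"

```text
clock: 39.15
eef_pos: [560.5, 265.1, 55.5]
eef_rot: [3.141, 0.002, -0.003]
wrist_force: [0.3, -0.2, -0.1]
finger_gap: 0.4
finger_force: 0.0
```

>>> move_arm --pt "0 0 0.006 0" --pt "0 0 0.012 0" --pt "0 0 0.013 0" --pt "0 0 0.013 0"

```text
clock: 39.55
eef_pos: [561.6, 265.6, 46.0]
eef_rot: [-3.141, -0.003, -0.003]
wrist_force: [-6.2, -3.7, 21.7]
finger_gap: -0.1
finger_force: 10.8
```

>>> move_arm --pt "0 0 -0.02 0" --pt "0 0 -0.04 0" --pt "0.0075 -0.025 -0.04 0" --pt "0.0155 -0.0525 -0.04 0" --pt "0.0155 -0.0525 -0.04 0" --pt "0.0155 -0.0525 -0.02 0" --pt "0.0155 -0.0525 -0.013 0" --pt "0.0155 -0.0525 -0.013 0"

```text
clock: 40.35
eef_pos: [575.6, 317.1, 55.2]
eef_rot: [3.14, 0.002, -0.004]
wrist_force: [-0.2, -0.1, -0.3]
finger_gap: 0.1
finger_force: 0.0
```

>>> move_arm --pt "0 0 0.006 0" --pt "0 0 0.012 0" --pt "0 0 0.013 0" --pt "0 0 0.013 0"

```text
clock: 40.75
eef_pos: [577.0, 317.9, 46.0]
eef_rot: [-3.141, -0.002, -0.003]
wrist_force: [-7.4, -4.7, 18.9]
finger_gap: 0.1
finger_force: 9.8
```

>>> move_arm --pt "0 0 -0.03 0" --pt "0 0 -0.08 0" --pt "0 0 -0.13 0" --pt "0 0 -0.16 0" --pt "0 0 -0.16 0" --pt "0 0 -0.16 0"

```text
clock: 41.35
eef_pos: [576.2, 317.8, 203.4]
eef_rot: [-3.141, -0.0, -0.003]
wrist_force: [1.1, -0.1, -0.3]
finger_gap: -0.0
finger_force: 0.0
```

```bash
python3 top.py; python3 - <<'E'
from h import *
c=viewer.camera('top'); cv2.imwrite('pics/t6.png',c['frame'])
E
```

```text
red [160.8 189.3] 69 [627.5 298.3] z 50.7
yellow [179.6 195.1] 56 [611.6 248.9] z 51.5
green [152.1 210.3] 53 [572.3 319.1] z 50.8
blue [172.6 215.3] 84 [558.8 265.7] z 50.5
tray [188.  273.6] 1729 [409.7 228. ] z 54.0
cup [268.3 190.7] 198 [625.9  18.9] z 49.1
cup [299.  199.3] 180 [601.9 -62.5] z 48.3
cup [245.6 211.8] 160 [569.5  79.1] z 47.7
cup [307.6 229.8] 140 [520.5 -83.9] z 48.0
cup [252.2 242.7] 120 [487.9  61.4] z 24.0
cup [283.8 252. ] 146 [463.  -20.8] z 47.8
disc [275.9 223.8] 4796 [534.8  -1.1] z 51.2
loose [400.5 261.8] 125 [ 434.9 -323.8] z 21.3
```

View pics/t6.png

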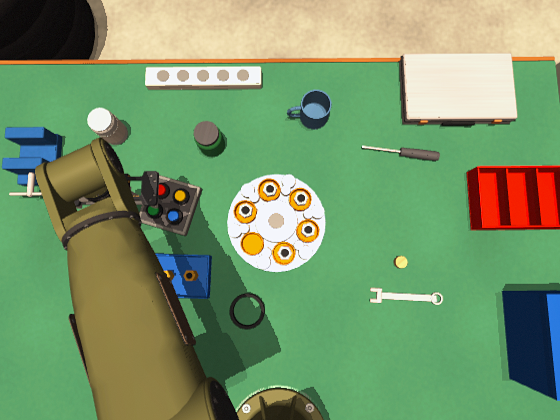

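The five nuts sit in five cups, the jar is unmoved at (208,138), the brass nuts are in the tray, all keys are up and the arm is clear. I'm handing in.

```bash
python3 -c "
from cell import manip
print(manip.sign_off())"
```

```text
the job is handed in; nothing more can be done
None
```

I handed the job in at about 41 s with every step carried out: red key pressed, both brass nuts in the tray, five steel nuts each in their own cup, then yellow, blue and green pressed in order, and the jar untouched. The hand-in returned no verdict.

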